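# Set a rail up against the far flip stop for sawing to length

## Task

Set the rail up on the crosscut jig, ready to be sawn at the kerf to the longer of the two lengths: fold the flip stop farther from the kerf down in front of the fence and fold the nearer one up out of the way, if they are not so already. Lay the rail flat on the bed with its square end butted tight against the far stop, its skewed end out past the kerf and its edge tight along the fence, then swing the toggle clamp's handle fully down to lock the rail. Leave the other tools on the bench where they are.

Things in the scene. Friction and masses are not known exactly. Their poses are not given: they have to be found in the camera images.
- jig: Crosscut jig: plywood bed 190 x 355 mm, top 18 mm above the bench, with an aluminium fence across it (20 mm thick, top 73 mm above the bench). Origin at bench height where the saw kerf (3 mm slot in the fence, dark line on the bed) meets the fence's front face. x points square into the fence (free bed: x = -115 to 0 mm); y runs along the fence to the stops (bed y = -85 to 270 mm).
- clamp: Toggle clamp on a riser behind the fence. Origin at bench height in the plane of the fence's front face, at mid clamp, about 41 mm from the kerf; axes as the jig's. Open, handle (top 190 mm above the bench) and arm stand up, the arm's foot pointing forward over the fence, 140 mm up. Closed, the sprung rubber foot (16 mm across) presses on a 20 mm thick rail at x = -20 mm with about 10 N.
- clamp_handle (a joint): Angle of the clamp's handle (rad): 0 = up, about vertical, arm up; 1.66 = fully down, pointing along the jig's +x, arm down, locked. It turns about a pivot parallel to the fence at x = 66, z = 89 mm in the clamp's frame and is 100 mm long, its grip 14 mm wide and 12 mm thick. It moves easily, stays where it is left and goes over a dead centre just before 1.66.
- clamp_grip (a point): Point in the middle of the handle's grip, 70 mm from its pivot.
- rail: The workpiece: a plain wooden rail, 260 x 40 x 20 mm, about 160 g, lying flat on the bench. Origin at the centre of its underside, x along its length. The +x end is sawn square; the -x end is sawn off at a skew (its -y edge is 18 mm longer than its +y edge).
- rail_square_end (a point): Centre of the rail's square end face (rail frame x = +130, y = 0, z = 10 mm).
- rail_skew_end (a point): Centre of the rail's skewed end face (rail frame x = -121, y = 0, z = 10 mm).
- plane: Bystander: a steel jack plane, 245 x 60 mm, 120 mm tall, standing on its sole.
- square: Bystander: a combination square lying flat, 300 mm steel blade 25 mm wide, head 100 x 35 x 19 mm.
- tape_measure: Bystander: a grey tape measure, 70 x 35 x 66 mm, standing upright.
- backsaw: Bystander: a backsaw with a dark wooden handle, 320 mm long, lying flat.
- offcut: Bystander: a small piece of sawn-off wood, 55 x 40 x 20 mm.
- glue: Bystander: a white glue bottle, diameter 56 mm, 160 mm tall.
- spray_can: Bystander: a spray can, diameter 66 mm, 190 mm tall.
- mallet: Bystander: a wooden joiner's mallet lying on its side, 290 mm long, head 65 x 115 x 70 mm.
- stop_1: One of two identical flip stops fixed on the fence; which of them is farther from the kerf varies. Aluminium carriage 34 mm wide on the fence's top edge, with a flap 16 mm wide (dark steel arm, aluminium plate). Origin at bench height in the plane of the fence's front face, at mid width; axes as the jig's. The flap turns about a pin parallel to the fence at x = 6, z = 86 mm in this frame.
- stop_1_flap (a joint): Angle of the flap of stop_1 (rad): 0 = down in front of the fence, in use: it fills x = -3 to -37, y = -8 to 8, z = 30 to 92 mm in the stop's frame, and a rail's end butts against its side y = -8 mm. 2.8 = folded up and back over the fence, out of the way, top 155 mm above the bench. It swings freely and falls by its own weight to either end, tipping over at about 2 rad.
- stop_1_elbow (a point): Point inside the flap of stop_1, at mid width, 36 mm from its pin (when the flap is down: 30 mm in front of the pin, towards the jig's -x, and 20 mm below it). The flap can be pinched here across its 16 mm width and swung over.
- stop_2: One of two identical flip stops fixed on the fence; which of them is farther from the kerf varies. Aluminium carriage 34 mm wide on the fence's top edge, with a flap 16 mm wide (dark steel arm, aluminium plate). Origin at bench height in the plane of the fence's front face, at mid width; axes as the jig's. The flap turns about a pin parallel to the fence at x = 6, z = 86 mm in this frame.
- stop_2_flap (a joint): Angle of the flap of stop_2 (rad): 0 = down in front of the fence, in use: it fills x = -3 to -37, y = -8 to 8, z = 30 to 92 mm in the stop's frame, and a rail's end butts against its side y = -8 mm. 2.8 = folded up and back over the fence, out of the way, top 155 mm above the bench. It swings freely and falls by its own weight to either end, tipping over at about 2 rad.
- stop_2_elbow (a point): Point inside the flap of stop_2, at mid width, 36 mm from its pin (when the flap is down: 30 mm in front of the pin, towards the jig's -x, and 20 mm below it). The flap can be pinched here across its 16 mm width and swung over.

How it is judged:
On the way, in this order (a step that is already met when the one before it is completed fails the run):
1. the rail lies flat on the bed, skewed end past the kerf, and its square end is pushed against the folded-down far stop (over 0.5 N) (((y of stop_1 in the frame of jig above 0.175 m and value of joint stop_1_flap below 0.1 rad and contact force between rail and stop_1 above 0.5 N and y of rail_square_end in the frame of stop_1 between -0.012 and -0.004 m and z of rail_square_end in the frame of jig below 0.034 m and y of rail_skew_end in the frame of jig below 0 m) or (y of stop_2 in the frame of jig above 0.175 m and value of joint stop_2_flap below 0.1 rad and contact force between rail and stop_2 above 0.5 N and y of rail_square_end in the frame of stop_2 between -0.012 and -0.004 m and z of rail_square_end in the frame of jig below 0.034 m and y of rail_skew_end in the frame of jig below 0 m))), for 0.05 s.
2. the clamp is swung down onto the rail (value of joint clamp_handle above 1.56 rad and contact force between clamp and rail above 5 N), for 0.2 s.
At the end, for the whole second after the job is handed in: Far stop folded down (<0.1 rad), near stop folded up (>2.2 rad); rail flat on the bed, at rest, square end within 2.5 mm of the far stop, skewed end past the kerf, edge within 2.5 mm of the fence at both ends; clamp handle down (>1.56 rad), its foot pressing on the rail (>5 N) (all of step 2 and ((y of stop_1 in the frame of jig above 0.175 m and value of joint stop_1_flap below 0.1 rad and value of joint stop_2_flap above 2.2 rad and y of rail_square_end in the frame of stop_1 between -0.0105 and -0.006 m) or (y of stop_2 in the frame of jig above 0.175 m and value of joint stop_2_flap below 0.1 rad and value of joint stop_1_flap above 2.2 rad and y of rail_square_end in the frame of stop_2 between -0.0105 and -0.006 m)) and x of rail_square_end in the frame of jig between -0.0225 and -0.018 m and x of rail_skew_end in the frame of jig between -0.0225 and -0.018 m and z of each of rail_skew_end, rail_square_end in the frame of jig below 0.031 m and y of rail_skew_end in the frame of jig below 0 m and linear speed of rail below 0.01 m/s); the robot touches nothing.
It fails at once if one of the other tools or things on the bench is moved by more than 25 mm (distance of any of plane, square, tape_measure, backsaw, offcut, glue, spray_can, mallet from where it was at the start of the episode above 0.025 m).
It also fails if it takes over 72 s, if anything falls off the work surface, if the arm or the gripper's body presses on something with over 40 N, if the wrist force passes 120 N, or if a joint passes its speed limit or range.

## Robot

A 6-joint arm with a two-finger parallel gripper is mounted at the origin on the work surface. World frame = base frame: x ahead of the robot, y to its left, z up, the work surface at z = 0. Lengths are in m, angles in rad, forces in N, time in s.
With the tool pointing down it reaches from about 0.225 to 0.875 m from the base axis. Payload 3.4 kg.
Tool frame: the origin (TCP) lies at the very end of the fingers, on their centre line; the grasp point (between the pads) lies 19 mm behind it (manip.tcp_to_grasp is the distance from the TCP to the grasp point, in m); z points along the fingers, y is the line along which they close (so a half turn about z gives the same grasp; the last joint's range is limited). The gripper opens to 85 mm and grips with 20 to 120 N. Pads are 22 mm wide; open, the fingers measure 114 mm over their backs; the gripper's body (76 mm by 85 mm) begins 54 mm behind the grasp point. The pads swing forward as they close: fully open they stand 13 mm farther back than shut.
Start: joints at [0.996, 0.276, 1.505, -0, 1.361, -0.121], TCP at [0.252, 0.517, 0.231] pointing down, gripper open.
Joint ranges: [-2.89, 2.89], [-0.75, 2.08], [0.22, 2.7], [-1.18, 4.32], [0.11, 2.71], [-2.7, 2.7]. Speed limits (rad/s): [2.57, 2.57, 3.14, 3.14, 3.14, 3.14].

## Interface

Orientations are given as a unit quaternion [w, x, y, z].
In Python, from rig import status, get_image, job, manip gives the robot as it stands.
- The arm moves only by the tool apply_moves, never from a script. Its arguments are lists of equal length, an entry for each row: "xyz": the shift along the tool's x, y, z each as a share of 0.3 m, from -1 to 1, a list of three; "rot": the turn, a rotation vector about the tool's x, y, z each as a share of 60 degrees, from -1 to 1, a list of three; "hand": the opening, from -1 (shut) to 1 (fully open). A call has 1 to 8 rows; each row shifts and turns the commanded pose from where the row before left it, along the tool's axes as they then stand; what a row does not reach is not made up. A row lasts 1/8 s, in which the tool goes at most 62.5 mm and 10.7 degrees, less where a joint would pass 70% of its speed; a pose out of reach is approached as far as the arm can. A call with a number of a shift or a turn outside -1 to 1 is refused whole. A call with a gripper value outside its range is refused whole. The fingers move at their own pace and stop on an object; "force" is the grip in N (left out, the last holds). Time passes only in rows, so rows that do not move let the fingers close. It gives the time, the measured TCP pose, the force, the opening and the grip force at its end, in the units of the state.
- status.get_state(): the state, without advancing time (a new reading comes with each control period).
- get_image(name): name is "side" or "top"; returns a dict with "pixels" (400x640x3 uint8, red, green, blue), "fovy" (degrees; the focal length in pixels is half the picture's height over the tangent of half this angle, whatever the lens; pixels are square), "cx", "cy" (the principal point, pixels), "origin" and "orientation" of the camera in the world. Camera axes: x right, y down, z forward; pixel columns grow to the right and rows downward; lengths in m; the calibration is good to about 2 mm. A picture is of the moment at which its call begins. There is no depth.
- job.sign_off(): hands the job in; it is judged then, once.
The state is a dict: "clock": time; "qpos": joint angles; "qd": joint speeds; "effort": joint torques, N m; "position": TCP position; "ee_rot": TCP orientation; "contact_force": force on the tool from outside, world axes, zero at the start; "moment": the same for the moment, N m; "width": finger opening in m; "gripper_force": force on a finger pad.
Only numpy, scipy, OpenCV 4.12 (cv2) and the standard library are available. Lean on these libraries where they do the work, as an engineer would, in place of code of your own. Each camera call takes 0.05 s, during which the arm holds its last target. There are 200 camera calls.

## Working session

There is one attempt and no reset: what is moved stays moved. The work goes in short steps, Python scripts to look and compute and a tool call to move; the robot and the scene stay as the last step left them, time stands still between calls to the robot, and variables do not carry over. Pictures are saved under pics/ and viewed, at most 10 in all, crops included, and the job is handed in when it is done.

Besides the shell and the picture viewer there is one more tool, called after ">>>" as name(argument=value, ...) on one line, values as JSON. apply_moves: Moves the arm, as the interface text tells. Its arguments: {"type":"object","properties":{"xyz":{"type":"array","items":{"type":"array","items":{"type":"number","minimum":-1,"maximum":1}}},"rot":{"type":"array","items":{"type":"array","items":{"type":"number","minimum":-1,"maximum":1}}},"hand":{"type":"array","items":{"type":"number"}},"force":{"type":"number"}},"required":["xyz","rot","hand"]}

```bash
ls; mkdir -p pics; cat > h.py <<'E'
import numpy as np, cv2, pickle
from scipy.spatial.transform import Rotation as R
from rig import status, get_image, job, manip
def rot(q): return R.from_quat([q[1],q[2],q[3],q[0]])
def grab(n,f):
    im=get_image(n); cv2.imwrite(f,cv2.cvtColor(im['pixels'],cv2.COLOR_RGB2BGR)); pickle.dump(im,open(f[:-4]+'.pkl','wb')); return im
def foc(im): return 200/np.tan(np.radians(im['fovy'])/2)
def ray(im,uv):
    f=foc(im); d=np.array([(uv[0]-im['cx'])/f,(uv[1]-im['cy'])/f,1.]); M=rot(im['orientation']).as_matrix()
    d=M@d; return np.array(im['origin']),d/np.linalg.norm(d)
def onz(im,uv,z):
    o,d=ray(im,uv); return o+d*(z-o[2])/d[2]
def tri(a,ua,b,ub):
    o1,d1=ray(a,ua);o2,d2=ray(b,ub); t=np.linalg.lstsq(np.c_[d1,-d2],o2-o1,rcond=None)[0]
    p,q=o1+t[0]*d1,o2+t[1]*d2; return (p+q)/2,np.linalg.norm(p-q)
def proj(im,p):
    M=rot(im['orientation']).as_matrix(); c=M.T@(np.array(p)-im['origin']); f=foc(im); return np.array([im['cx']+f*c[0]/c[2],im['cy']+f*c[1]/c[2]])
def load(f): return pickle.load(open(f,'rb'))
E
python3 - <<'E'
from h import *
for n in ('side','top'):
    im=grab(n,f'pics/{n}0.png'); print(n,im['fovy'],im['cx'],im['cy'],im['origin'],im['orientation'],[k for k in im])
print(status.get_state(), manip.tcp_to_grasp)
E
```

```text
pics
side 45.04261896511662 322.0493517133648 198.67448416457054 [-0.12535087 -1.1958812   1.03954865] [-0.44758361  0.85714334 -0.22981447  0.1102702 ] ['pixels', 'fovy', 'cx', 'cy', 'origin', 'orientation']
top 51.02725889057496 323.2878853412603 202.31629474503782 [ 0.29866    -0.06702441  1.42667723] [ 0.05477743 -0.70471493  0.70572273 -0.0482881 ] ['pixels', 'fovy', 'cx', 'cy', 'origin', 'orientation']
{'clock': 0.1, 'qpos': array([ 9.95990623e-01,  2.76553398e-01,  1.50601787e+00, -1.80601017e-05,
        1.36069008e+00, -1.20993714e-01]), 'qd': array([ 0.00058604, -0.00308755, -0.00328441, -0.00045792, -0.00076031,
       -0.00068527]), 'effort': array([ 2.39587698e-04, -4.17698765e+01, -2.46404672e+01, -5.67484476e-04,
        5.76539256e-03, -2.38444477e-05]), 'position': array([0.25182642, 0.51639794, 0.23050935]), 'ee_rot': array([-2.76147148e-04,  2.24961988e-01,  9.74367183e-01, -7.87369674e-04]), 'contact_force': array([-0.6331739 , -0.4508978 ,  0.49401695]), 'moment': array([ 0.00094968, -0.04458791, -0.02301825]), 'gripper_force': 0.0, 'width': 0.0854830543735637} 0.0187
```

View pics/side0.png

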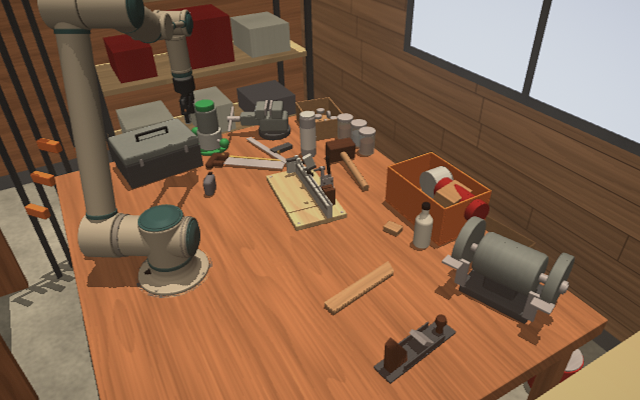

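View pics/top0.png

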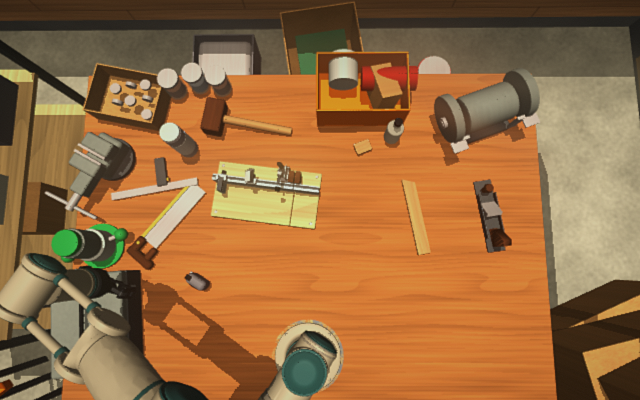

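Both views show the jig (top: 212–321, 162–228; kerf at about column 292) and the rail (top: 403–429, 180–253). I'll enlarge the jig in both views.

```bash
python3 - <<'E'
import cv2, numpy as np
t=cv2.imread('pics/top0.png')[155:235,205:330]; s=cv2.imread('pics/side0.png')[140:235,255:355]
a=cv2.resize(t,None,fx=6,fy=6,interpolation=cv2.INTER_CUBIC)
b=cv2.resize(s,None,fx=6,fy=6,interpolation=cv2.INTER_CUBIC)
cv2.imwrite('pics/tc.png',a);cv2.imwrite('pics/sc.png',b)
E
```

```text
(no output)
```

View pics/tc.png

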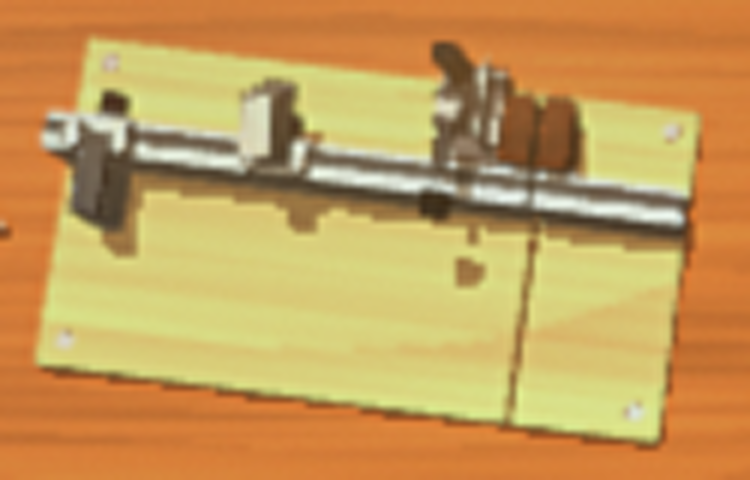

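View pics/sc.png

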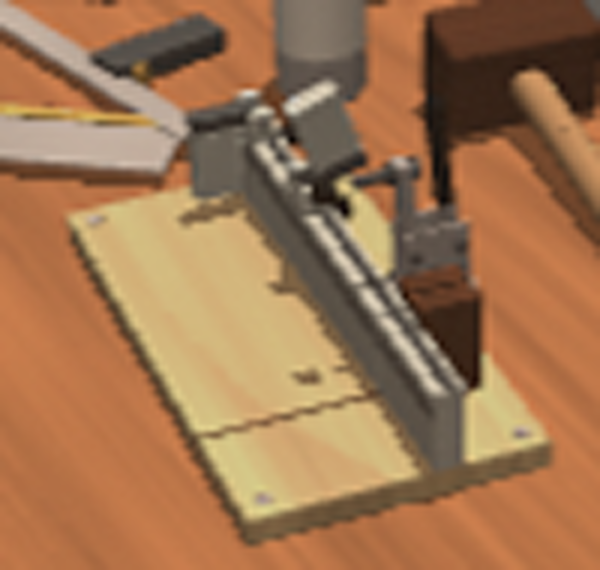

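The far stop (left, top crop 100,190) is already folded down and the near stop (270,125) is folded up. The clamp stands open at about column 460 and the kerf is at 525. Next I'll measure the jig and rail poses.

```bash
cat > meas.py <<'E'
from h import *
def mask(im,box,lo,hi):
    hsv=cv2.cvtColor(im['pixels'],cv2.COLOR_RGB2HSV); m=cv2.inRange(hsv,np.array(lo),np.array(hi)); k=np.zeros_like(m); x0,y0,x1,y1=box; k[y0:y1,x0:x1]=m[y0:y1,x0:x1]; return k
def big(m): 
    cs=cv2.findContours(m,cv2.RETR_EXTERNAL,cv2.CHAIN_APPROX_NONE)[0]; return max(cs,key=cv2.contourArea)
E
python3 - <<'E'
from meas import *
t=load('pics/top0.pkl'); s=load('pics/side0.pkl')
ht=cv2.cvtColor(t['pixels'],cv2.COLOR_RGB2HSV); hs=cv2.cvtColor(s['pixels'],cv2.COLOR_RGB2HSV)
print('bed',ht[210,250],'bench',ht[240,340],'rail',ht[215,416],ht[195,408],ht[245,423],'benchnear',ht[215,440],ht[215,390])
print('side bed',hs[200,290],'rail',hs[287,360],'bench',hs[260,340],hs[300,400])
a=cv2.resize(t['pixels'][170:262,385:445],None,fx=6,fy=6,interpolation=cv2.INTER_CUBIC)
b=cv2.resize(s['pixels'][255:320,315:405],None,fx=6,fy=6,interpolation=cv2.INTER_CUBIC)
c=np.zeros((560,910,3),np.uint8); c[:a.shape[0],:a.shape[1]]=a; c[:b.shape[0],365:365+b.shape[1]]=b
cv2.imwrite('pics/rail.png',c[:,:,::-1][:, :800] if 0 else cv2.resize(c[:,:,::-1],(780,480)))
E
```

```text
bed [ 29 108 217] bench [ 13 191 218] rail [ 18 153 217] [ 20 145 217] [ 18 149 217] benchnear [ 13 194 200] [ 13 192 206]
side bed [ 18 111 211] rail [ 14 133 196] bench [ 12 158 181] [ 12 159 193]
```

View pics/rail.png

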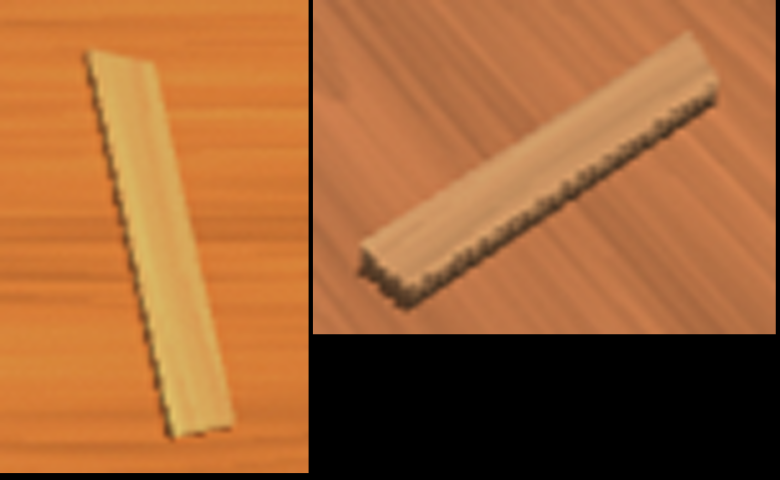

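Top view: the rail's far end (crop 90–155, 55) is the skewed one and its near end (170–233, 430) is square. So the rail's +x points towards the robot.

```bash
cat >> meas.py <<'E'
def quad(m,eps=6):
    """4 corners: approxPoly then refine with line fits of contour points"""
    c=big(m); h=cv2.convexHull(c); e=1
    while len(cv2.approxPolyDP(h,e,True))>4: e+=.3
    q=cv2.approxPolyDP(h,e,True)[:,0].astype(float); P=c[:,0].astype(float); L=[]
    for i in range(len(q)):
        a,b=q[i],q[(i+1)%len(q)]; d=(b-a)/np.linalg.norm(b-a); n=np.array([-d[1],d[0]]); r=P-a; tt=r@d/np.linalg.norm(b-a)
        k=(abs(r@n)<2)&(tt>.08)&(tt<.92); vx,vy,x,y=cv2.fitLine(P[k].astype(np.float32),cv2.DIST_HUBER,0,.01,.01).ravel()
        # push half pixel outwards
        n=np.array([-vy,vx]); o=np.array([x,y]); ctr=q.mean(0); n*=np.sign((o-ctr)@n); L.append((n,n@o+.5))
    return np.array([np.linalg.solve([L[i-1][0],L[i][0]],[L[i-1][1],L[i][1]]) for i in range(len(q))])
E
python3 - <<'E'
from meas import *
np.set_printoptions(precision=4,suppress=True)
t=load('pics/top0.pkl'); s=load('pics/side0.pkl')
mt=mask(t,(390,165,445,265),(15,100,150),(26,172,255))
q=quad(mt); w=np.array([onz(t,p,.02)[:2] for p in q]); print('rail px',q,'\nw',w,'\nlens',[np.linalg.norm(w[i]-w[(i+1)%4]) for i in range(4)])
ms=mask(s,(315,255,405,320),(10,60,165),(30,146,255)); qs=quad(cv2.morphologyEx(ms,cv2.MORPH_OPEN,np.ones((3,3))))
ws=np.array([onz(s,p,.02)[:2] for p in qs]);print('side rail',qs,'\n',ws,[np.linalg.norm(ws[i]-ws[(i+1)%4]) for i in range(4)])
for a in q: 
    b=min(qs,key=lambda b:tri(t,a,s,b)[1]+np.linalg.norm(onz(s,b,.02)-onz(t,a,.02))); print('tri',tri(t,a,s,b))
mb=mask(t,(205,155,330,235),(22,60,100),(40,160,255)); q=quad(cv2.morphologyEx(mb,cv2.MORPH_CLOSE,np.ones((9,9)))); w=np.array([onz(t,p,.018)[:2] for p in q]); print('bed',q,'\n',w,[np.linalg.norm(w[i]-w[(i+1)%4]) for i in range(4)])
E
```

```text
rail px [[401.5493 178.9251]
 [414.6057 181.9456]
 [430.4486 251.7342]
 [417.9682 254.9348]] 
w [[ 0.5855 -0.3215]
 [ 0.5749 -0.3657]
 [ 0.3384 -0.4106]
 [ 0.3279 -0.3688]] 
lens [np.float64(0.04541651099047515), np.float64(0.24074581442031037), np.float64(0.043103185845079654), np.float64(0.26196409848775654)]
side rail [[394.2645 269.9845]
 [333.0144 310.9271]
 [322.8953 302.1162]
 [387.3218 260.4347]] 
 [[ 0.5773 -0.3641]
 [ 0.3351 -0.4097]
 [ 0.327  -0.3674]
 [ 0.5843 -0.3188]] [np.float64(0.2464961024273561), np.float64(0.04308078181994926), np.float64(0.26182053205001077), np.float64(0.04579022492866876)]
tri (array([ 0.5841, -0.3206,  0.0219]), np.float64(0.0022207245623633355))
tri (array([ 0.5752, -0.3656,  0.022 ]), np.float64(0.0014234239971715626))
tri (array([ 0.3368, -0.41  ,  0.0197]), np.float64(0.0034062667619335265))
tri (array([ 0.3272, -0.3683,  0.021 ]), np.float64(0.0013652794770478557))
bed [[317.9874 196.9813]
 [314.1067 228.4712]
 [210.3277 215.2277]
 [216.0016 184.7142]] 
 [[ 0.524  -0.0361]
 [ 0.4167 -0.0232]
 [ 0.4622  0.329 ]
 [ 0.5674  0.3135]] [np.float64(0.10813533511749124), np.float64(0.3550418311465253), np.float64(0.10632057463480382), np.float64(0.3523032663141802)]
```

```bash
cat >> h.py <<'E'
YJ=np.radians(82.6); O=np.array([.5417,.0464]); ey=np.array([np.cos(YJ),np.sin(YJ)]); ex=np.array([ey[1],-ey[0]])
def J(x,y,z): return np.r_[O+ex*x/1e3+ey*y/1e3,z/1e3]
def toJ(p): d=np.array(p[:2])-O; return np.array([d@ex,d@ey,p[2]])*1e3
def plan(xyz,yaw,tilt=0.,n=None,vmax=.045,amax=8.,start=None):
    """rows to TCP xyz, tool y axis at world yaw (deg), tool z tilted by tilt deg toward jig +x"""
    st=status.get_state(); p=np.array(st['position']); r=rot(st['ee_rot'])
    ty=np.radians(yaw); b=np.c_[[np.sin(ty)*1,-np.cos(ty),0],[np.cos(ty),np.sin(ty),0],[0,0,-1]]
    b[:,0]=np.cross(b[:,1],b[:,2])
    tgt=R.from_rotvec(-np.radians(tilt)*np.r_[ey,0])*R.from_matrix(b)
    rv=(r.inv()*tgt).as_rotvec(degrees=True); d=np.array(xyz)-p
    k=n or max(1,int(np.ceil(max(np.linalg.norm(d)/vmax,np.linalg.norm(rv)/amax))))
    ro=R.from_rotvec(rv/k,degrees=True); X=[]; c=r
    for i in range(k): X.append(np.round(c.inv().apply(d/k)/.3,3).tolist()); c=c*ro
    print(k,'rows rot',np.round(rv/k/60,3).tolist(),'\n',X)
E
python3 - <<'E'
from meas import *
np.set_printoptions(precision=1,suppress=True)
t=load('pics/top0.pkl'); s=load('pics/side0.pkl')
T=lambda x,y:(205+x/6-.4,155+y/6-.4); S=lambda x,y:(255+x/6-.4,140+y/6-.4)
for n,p,q in [('rearR',(697,112),(548,443)),('rearL',(88,40),None),('frontL',(38,363),(70,215)),('frontR',(660,440),(250,520)),('kerf front',(510,422),(200,437))]:
    print(n,toJ(onz(t,T(*p),.018)),toJ(onz(s,S(*q),.018)) if q else '', [toJ(tri(t,T(*p),s,S(*q))[0])] if q else '')
for n,p,z in [('fence R front top',(685,232),.073),('flap front end mid z92',(97,222),.092),('near stop carriage',(275,150),.09),('foot',(432,205),.14),('handle top',(450,45),.19)]: print(n,toJ(onz(t,T(*p),z)))
print('side fence R front top',toJ(onz(s,S(435,395),.073)),'flap top left corner',toJ(onz(s,S(192,118),.092)),'flap bottom right',toJ(onz(s,S(240,195),.03)),'handle top?',toJ(onz(s,S(437,20),.19)),toJ(onz(s,S(403,165),.14)),toJ(onz(s,S(360,180),.14)))
E
```

```text
rearR [ 76.1 -82.9  18. ] [ 73.2 -82.4  18. ] [array([ 74.7, -82.5,  18. ])]
rearL [ 73.8 270.6  18. ]  
frontL [-114.5  268.    18. ] [-112.7  271.8   18. ] [array([-114.4,  267. ,   21.1])]
frontR [-113.   -86.5   18. ] [-112.3  -81.6   18. ] [array([-113.6,  -86.6,   22.1])]
kerf front [-113.7   -1.5   18. ] [-113.     4.6   18. ] [array([-114.5,   -1.9,   22.9])]
fence R front top [ -2.9 -87.4  73. ]
flap front end mid z92 [-40.8 227.5  92. ]
near stop carriage [ 10.9 138.5  90. ]
foot [-16.5  42.3 140. ]
handle top [ 57.7  37.9 190. ]
side fence R front top [  2.1 -81.9  73. ] flap top left corner [-34.6 237.7  92. ] flap bottom right [ -7.  231.7  30. ] handle top? [ 92.4 128.3 190. ] [ 39.5  55.7 140. ] [  9.8  50.2 140. ]
```

```bash
python3 - <<'E'
from h import *
plan([.460,-.365,.23],100.6,vmax=.05)
E
```

```text
19 rows rot [-0.0, -0.0, -0.032] 
 [[-0.101, -0.123, 0.0], [-0.096, -0.126, 0.0], [-0.092, -0.129, 0.0], [-0.088, -0.132, 0.0], [-0.083, -0.135, 0.0], [-0.079, -0.138, 0.0], [-0.074, -0.141, 0.0], [-0.069, -0.143, 0.0], [-0.064, -0.145, 0.0], [-0.059, -0.147, 0.0], [-0.054, -0.149, 0.0], [-0.049, -0.151, 0.0], [-0.044, -0.153, 0.0], [-0.039, -0.154, 0.0], [-0.034, -0.155, 0.0], [-0.029, -0.156, 0.0], [-0.023, -0.157, 0.0], [-0.018, -0.158, 0.0], [-0.013, -0.158, 0.0]]
```

>>> apply_moves(xyz=[[-0.101,-0.123,0],[-0.096,-0.126,0],[-0.092,-0.129,0],[-0.088,-0.132,0],[-0.083,-0.135,0],[-0.079,-0.138,0],[-0.074,-0.141,0],[-0.069,-0.143,0]], rot=[[0,0,-0.032],[0,0,-0.032],[0,0,-0.032],[0,0,-0.032],[0,0,-0.032],[0,0,-0.032],[0,0,-0.032],[0,0,-0.032]], hand=[1,1,1,1,1,1,1,1])

```text
clock: 1.1
position: [0.3397, 0.1445, 0.2311]
ee_rot: [0.0, 0.092, 0.996, 0.0]
contact_force: [0.3, 0.4, 0.2]
width: 0.0854
gripper_force: 0.0
```

>>> apply_moves(xyz=[[-0.064,-0.145,0],[-0.059,-0.147,0],[-0.054,-0.149,0],[-0.049,-0.151,0],[-0.044,-0.153,0],[-0.039,-0.154,0],[-0.034,-0.155,0],[-0.029,-0.156,0]], rot=[[0,0,-0.032],[0,0,-0.032],[0,0,-0.032],[0,0,-0.032],[0,0,-0.032],[0,0,-0.032],[0,0,-0.032],[0,0,-0.032]], hand=[1,1,1,1,1,1,1,1])

```text
clock: 2.1
position: [0.4265, -0.2263, 0.2309]
ee_rot: [-0.0, -0.041, 0.999, 0.0]
contact_force: [0.6, 1.3, 0.7]
width: 0.0857
gripper_force: 0.0
```

>>> apply_moves(xyz=[[-0.023,-0.157,0],[-0.018,-0.158,0],[-0.013,-0.158,0],[0,0,0]], rot=[[0,0,-0.032],[0,0,-0.032],[0,0,-0.032],[0,0,0]], hand=[1,1,1,1])

```text
clock: 2.6
position: [0.4594, -0.3672, 0.2299]
ee_rot: [-0.0, -0.09, 0.996, -0.0]
contact_force: [-1.2, 0.7, 0.4]
width: 0.0851
gripper_force: 0.0
```

```bash
python3 - <<'E'
from h import *
plan([.460,-.365,.06],100.6,vmax=.05)
E
```

```text
4 rows rot [-0.0, -0.0, -0.001] 
 [[-0.001, 0.002, 0.142], [-0.001, 0.002, 0.142], [-0.001, 0.002, 0.142], [-0.001, 0.002, 0.142]]
```

>>> apply_moves(xyz=[[0,0.007,0.13],[0,0,0.13],[0,0,0.13],[0,0,0.13],[0,0,0.12],[0,0,0.07],[0,0,0.04],[0,0,0]], rot=[[0,0,0],[0,0,0],[0,0,0],[0,0,0],[0,0,0],[0,0,0],[0,0,0],[0,0,0]], hand=[1,1,1,1,1,1,1,1])

```text
clock: 3.6
position: [0.4583, -0.361, 0.0058]
ee_rot: [-0.0, -0.091, 0.996, 0.001]
contact_force: [-0.3, 0.3, 0.7]
width: 0.0856
gripper_force: 0.0
```

>>> apply_moves(xyz=[[0,0,0],[0,0,0],[0,0,0],[0,0,0],[0,0,0],[0,0,0]], rot=[[0,0,0],[0,0,0],[0,0,0],[0,0,0],[0,0,0],[0,0,0]], hand=[-1,-1,-1,-1,-1,-1], force=50)

```text
clock: 4.35
position: [0.4594, -0.3626, 0.0075]
ee_rot: [0.001, -0.091, 0.996, -0.001]
contact_force: [-0.8, 0.4, 5.9]
width: 0.0388
gripper_force: 52.2
```

>>> apply_moves(xyz=[[0,0,-0.05],[0,0,-0.12],[0,0,-0.15],[0,0,-0.15],[0,0,-0.15],[0,0,-0.12],[0,0,-0.05],[0,0,0]], rot=[[0,0,0],[0,0,0],[0,0,0],[0,0,0],[0,0,0],[0,0,0],[0,0,0],[0,0,0]], hand=[-1,-1,-1,-1,-1,-1,-1,-1])

```text
clock: 5.35
position: [0.4587, -0.3619, 0.2438]
ee_rot: [0.0, -0.091, 0.996, -0.0]
contact_force: [0.4, 0.3, -2.7]
width: 0.0387
gripper_force: 51.5
```

```bash
python3 - <<'E'
from h import *
plan(J(-65,80,240),-7.4,n=20)
E
```

```text
20 rows rot [0.0, 0.0, 0.09] 
 [[-0.02, 0.08, 0.001], [-0.012, 0.082, 0.001], [-0.004, 0.083, 0.001], [0.003, 0.083, 0.001], [0.011, 0.082, 0.001], [0.019, 0.081, 0.001], [0.026, 0.078, 0.001], [0.034, 0.076, 0.001], [0.041, 0.072, 0.001], [0.047, 0.068, 0.001], [0.053, 0.063, 0.001], [0.059, 0.058, 0.001], [0.064, 0.052, 0.001], [0.069, 0.046, 0.001], [0.073, 0.039, 0.001], [0.076, 0.032, 0.001], [0.079, 0.025, 0.001], [0.081, 0.017, 0.001], [0.082, 0.01, 0.001], [0.083, 0.002, 0.001]]
```

>>> apply_moves(xyz=[[-0.02,0.08,0],[-0.012,0.082,0],[-0.004,0.083,0],[0.003,0.083,0],[0.011,0.082,0],[0.019,0.081,0],[0.026,0.078,0]], rot=[[0,0,0.09],[0,0,0.09],[0,0,0.09],[0,0,0.09],[0,0,0.09],[0,0,0.09],[0,0,0.09]], hand=[-1,-1,-1,-1,-1,-1,-1])

```text
clock: 6.22
position: [0.4678, -0.1868, 0.2408]
ee_rot: [-0.002, 0.238, 0.971, 0.001]
contact_force: [0.3, 0.3, -1.7]
width: 0.0387
gripper_force: 51.4
```

>>> apply_moves(xyz=[[0.034,0.076,0],[0.041,0.072,0],[0.047,0.068,0],[0.053,0.063,0],[0.059,0.058,0],[0.064,0.052,0],[0.069,0.046,0]], rot=[[0,0,0.09],[0,0,0.09],[0,0,0.09],[0,0,0.09],[0,0,0.09],[0,0,0.09],[0,0,0.09]], hand=[-1,-1,-1,-1,-1,-1,-1])

```text
clock: 7.1
position: [0.4778, -0.0138, 0.241]
ee_rot: [-0.002, 0.54, 0.842, -0.001]
contact_force: [-0.1, -0.3, -1.3]
width: 0.0388
gripper_force: 51.4
```

>>> apply_moves(xyz=[[0.073,0.039,0],[0.076,0.032,0],[0.079,0.025,0],[0.081,0.017,0],[0.082,0.01,0],[0.083,0.002,0],[0,0,0]], rot=[[0,0,0.09],[0,0,0.09],[0,0,0.09],[0,0,0.09],[0,0,0.09],[0,0,0.09],[0,0,0]], hand=[-1,-1,-1,-1,-1,-1,-1])

```text
clock: 7.98
position: [0.4868, 0.1349, 0.2411]
ee_rot: [-0.001, 0.751, 0.66, -0.002]
contact_force: [-0.4, -0.5, -1.1]
width: 0.0388
gripper_force: 51.4
```

```bash
python3 - <<'E'
from meas import *
np.set_printoptions(precision=2,suppress=True)
st=status.get_state(); print(toJ(st['position']),rot(st['ee_rot']).as_matrix())
plan(J(-65,80,60),-7.4,n=4)
t=grab('top','pics/t1.png')
m=mask(t,(150,100,400,320),(15,100,150),(26,172,255)); c=big(m); print(cv2.minAreaRect(c), cv2.contourArea(c))
zz=st['position'][2]+.012
q=quad(m); w=np.array([onz(t,p,zz) for p in q]); print(q); print([toJ(p) for p in w])
E
```

```text
[-65.87  80.73 241.06] [[ 0.13  0.99 -0.  ]
 [ 0.99 -0.13 -0.  ]
 [-0.   -0.   -1.  ]]
4 rows rot [-0.001, 0.0, 0.0] 
 [[-0.0, 0.001, 0.151], [-0.001, 0.001, 0.151], [-0.001, 0.001, 0.151], [-0.001, 0.001, 0.151]]
((288.64617919921875, 208.33079528808594), (56.43579864501953, 33.241310119628906), 7.125016689300537) 1399.0
[[264.31 188.69]
 [318.87 195.41]
 [315.98 216.8 ]
 [258.03 224.03]]
[array([-39.15,  60.73, 253.06]), array([-38.73, -95.96, 253.06]), array([-100.27,  -95.79,  253.06]), array([-141.29,   63.29,  253.06])]
```

>>> apply_moves(xyz=[[-0.02,0,0.13],[0,0,0.13],[0,0,0.13],[0,0,0.13],[0,0,0.1],[0,0,0.05],[0,0,0.03],[0,0,0]], rot=[[0,0,0],[0,0,0],[0,0,0],[0,0,0],[0,0,0],[0,0,0],[0,0,0],[0,0,0]], hand=[-1,-1,-1,-1,-1,-1,-1,-1])

```text
clock: 9.02
position: [0.4867, 0.1273, 0.0327]
ee_rot: [-0.0, 0.752, 0.659, -0.001]
contact_force: [0.2, 0.2, -1.0]
width: 0.0388
gripper_force: 51.3
```

```bash
python3 - <<'E'
from meas import *
s=grab('side','pics/s1.png'); t=grab('top','pics/t2.png')
a=cv2.resize(s['pixels'][140:240,250:360],None,fx=5,fy=5,interpolation=cv2.INTER_CUBIC)
b=cv2.resize(t['pixels'][150:240,200:340],None,fx=3,fy=3,interpolation=cv2.INTER_CUBIC)[:, :]
c=np.zeros((790,550,3),np.uint8); c[:500]=a; c[510:780,:420]=b
cv2.imwrite('pics/v1.png',cv2.resize(c[:,:,::-1],None,fx=.75,fy=.75))
print(toJ(status.get_state()['position']))
E
```

```text
[-64.05528851  73.65457364  33.71158227]
```

View pics/v1.png

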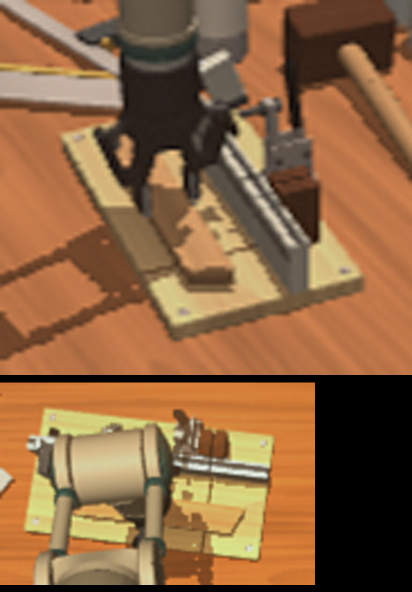

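The rail hangs over the bed parallel to the fence, with its skewed end past the kerf (side crop 205,265). I'll lower it and slide it towards the stop.

>>> apply_moves(xyz=[[0,0,0.012],[0,0,0.011],[0,0,0],[0,0,0]], rot=[[0,0,0],[0,0,0],[0,0,0],[0,0,0]], hand=[-1,-1,-1,-1])

```text
clock: 9.62
position: [0.4873, 0.128, 0.0265]
ee_rot: [0.0, 0.752, 0.659, 0.0]
contact_force: [-0.4, -0.0, -1.0]
width: 0.039
gripper_force: 51.4
```

>>> apply_moves(xyz=[[0.01,0,0],[0.01,0,0],[0.007,0,0],[0,0,0]], rot=[[0,0,0],[0,0,0],[0,0,0],[0,0,0]], hand=[-1,-1,-1,-1])

```text
clock: 10.12
position: [0.4884, 0.1362, 0.0264]
ee_rot: [0.0, 0.752, 0.659, 0.0]
contact_force: [0.7, 0.0, -1.9]
width: 0.0386
gripper_force: 51.4
```

>>> apply_moves(xyz=[[0.007,0,0],[0.007,0,0],[0.007,0,0],[0,0,0]], rot=[[0,0,0],[0,0,0],[0,0,0],[0,0,0]], hand=[-1,-1,-1,-1])

```text
clock: 10.62
position: [0.4892, 0.1424, 0.0264]
ee_rot: [0.0, 0.752, 0.659, 0.0]
contact_force: [-0.1, -0.6, -0.8]
width: 0.0388
gripper_force: 51.4
```

>>> apply_moves(xyz=[[0.007,0,0],[0.007,0,0],[0,0,0]], rot=[[0,0,0],[0,0,0],[0,0,0]], hand=[-1,-1,-1])

```text
clock: 11.0
position: [0.4897, 0.1465, 0.0264]
ee_rot: [-0.0, 0.752, 0.659, 0.0]
contact_force: [0.3, -0.2, -1.7]
width: 0.0387
gripper_force: 51.4
```

>>> apply_moves(xyz=[[-0.02,0,0],[-0.02,0,0],[0,0,0],[0,0,0],[0,0,0],[0,0,-0.05],[0,0,-0.1],[0,-0.05,-0.1]], rot=[[0,0,0],[0,0,0],[0,0,0],[0,0,0],[0,0,0],[0,0,0],[0,0,0],[0,0,0]], hand=[-1,-1,-1,0.3,0.3,0.3,0.3,0.3])

```text
clock: 12.0
position: [0.4746, 0.1365, 0.1033]
ee_rot: [0.001, 0.752, 0.659, 0.001]
contact_force: [0.8, -0.5, -0.2]
width: 0.0556
gripper_force: 0.0
```

```bash
python3 - <<'E'
from h import *
print(toJ(status.get_state()['position']))
plan(J(-115,82,70),-7.4+90,tilt=25,vmax=.04,amax=7)
plan(J(-115,82,70),-7.4,tilt=25,vmax=.04,amax=7)
E
```

```text
[-78.19506079  80.74763468 103.29239322]
14 rows rot [-0.023, -0.023, -0.105] 
 [[0.0, -0.009, 0.008], [0.001, -0.009, 0.008], [0.003, -0.009, 0.007], [0.004, -0.009, 0.007], [0.005, -0.008, 0.007], [0.006, -0.008, 0.006], [0.007, -0.007, 0.006], [0.008, -0.007, 0.006], [0.009, -0.006, 0.005], [0.009, -0.005, 0.005], [0.01, -0.004, 0.005], [0.011, -0.003, 0.004], [0.011, -0.002, 0.004], [0.011, -0.001, 0.004]]
4 rows rot [-0.104, -0.0, -0.001] 
 [[0.001, -0.031, 0.028], [0.001, -0.034, 0.024], [0.001, -0.036, 0.02], [0.001, -0.038, 0.016]]
```

>>> apply_moves(xyz=[[0,-0.009,0.008],[0.001,-0.009,0.008],[0.003,-0.009,0.007],[0.004,-0.009,0.007],[0.005,-0.008,0.007],[0.006,-0.008,0.006],[0.007,-0.007,0.006],[0.008,-0.007,0.006]], rot=[[-0.023,-0.023,-0.105],[-0.023,-0.023,-0.105],[-0.023,-0.023,-0.105],[-0.023,-0.023,-0.105],[-0.023,-0.023,-0.105],[-0.023,-0.023,-0.105],[-0.023,-0.023,-0.105],[-0.023,-0.023,-0.105]], hand=[0.3,0.3,0.3,0.3,0.3,0.3,0.3,0.3])

```text
clock: 13.0
position: [0.4526, 0.1403, 0.0836]
ee_rot: [0.132, 0.392, 0.91, -0.008]
contact_force: [-1.2, 0.8, 0.2]
width: 0.0556
gripper_force: 0.0
```

>>> apply_moves(xyz=[[0.009,-0.006,0.005],[0.009,-0.005,0.005],[0.01,-0.004,0.005],[0.011,-0.003,0.004],[0.011,-0.002,0.004],[0.011,-0.001,0.004],[0,0,0]], rot=[[-0.023,-0.023,-0.105],[-0.023,-0.023,-0.105],[-0.023,-0.023,-0.105],[-0.023,-0.023,-0.105],[-0.023,-0.023,-0.105],[-0.023,-0.023,-0.105],[0,0,0]], hand=[0.3,0.3,0.3,0.3,0.3,0.3,0.3])

```text
clock: 13.88
position: [0.4358, 0.1423, 0.0689]
ee_rot: [0.213, 0.067, 0.975, -0.014]
contact_force: [0.9, -0.5, -0.0]
width: 0.0554
gripper_force: 0.0
```

```bash
python3 - <<'E'
from meas import *
np.set_printoptions(precision=2,suppress=True)
st=status.get_state();print(toJ(st['position']), rot(st['ee_rot']).as_matrix())
s=grab('side','pics/s2.png'); t=grab('top','pics/t3.png')
a=cv2.resize(s['pixels'][140:240,250:360],None,fx=5,fy=5,interpolation=cv2.INTER_CUBIC)
b=cv2.resize(t['pixels'][150:240,200:340],None,fx=4,fy=4,interpolation=cv2.INTER_CUBIC)[:, :]
c=np.zeros((870,560,3),np.uint8); c[:500,:550]=a; c[510:870,:560]=b
cv2.imwrite('pics/v2.png',cv2.resize(c[:,:,::-1],None,fx=.68,fy=.68))
plan(J(-118,88,27),82.6,tilt=25)
E
```

```text
[-117.41   81.43   68.86] [[-0.9   0.14  0.41]
 [ 0.13  0.99 -0.06]
 [-0.42  0.   -0.91]]
1 rows rot [-0.002, -0.004, -0.008] 
 [[0.065, 0.019, 0.125]]
```

View pics/v2.png

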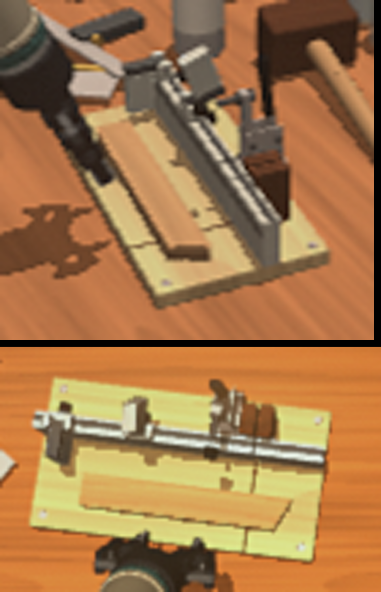

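The rail lies on the bed parallel to the fence (side crop 100–210, 120–260), clear of the tool. I'll measure it precisely before pushing.

```bash
cat >> meas.py <<'E'
def railJ(t):
    m=cv2.morphologyEx(mask(t,(205,160,330,232),(12,80,120),(25,190,255)),cv2.MORPH_OPEN,np.ones((3,3)))
    # keep only the bed area, ignore bench: component with the bed around it
    x,y=np.meshgrid(np.arange(640),np.arange(400)); poly=np.array([proj(t,J(a,b,30)) for a,b in [(-112,-80),(-112,262),(2,262),(2,-80)]]).astype(np.int32)
    k=np.zeros_like(m); cv2.fillPoly(k,[poly],255); return quad(m&k)
E
python3 - <<'E'
from meas import *
np.set_printoptions(precision=1,suppress=True)
t=load('pics/t3.pkl'); q=railJ(t); print(q); print(np.array([toJ(onz(t,p,.038)) for p in q]))
E
```

```text
[[227.8 208.9]
 [229.6 195.4]
 [315.7 205. ]
 [313.4 218.9]]
[[-88.3 209.3  38. ]
 [-42.4 210.9  38. ]
 [-37.8 -80.8  38. ]
 [-85.4 -79.3  38. ]]
```

>>> apply_moves(xyz=[[0.03,0.005,0.062],[0.03,0,0.062],[0,0,0]], rot=[[0,0,0],[0,0,0],[0,0,0]], hand=[0.3,0.3,0.3])

```text
clock: 14.35
position: [0.4358, 0.1442, 0.0263]
ee_rot: [0.212, 0.066, 0.975, -0.015]
contact_force: [-0.1, -0.1, 0.8]
width: 0.0554
gripper_force: 0.0
```

>>> apply_moves(xyz=[[-0.03,0,0.014],[-0.03,0,0.014],[-0.03,0,0.014],[-0.03,0,0.014],[0,0,0]], rot=[[0,0,0],[0,0,0],[0,0,0],[0,0,0],[0,0,0]], hand=[0.3,0.3,0.3,0.3,0.3])

```text
clock: 14.98
position: [0.4771, 0.1393, 0.0282]
ee_rot: [0.214, 0.067, 0.974, -0.013]
contact_force: [1.4, -0.2, 0.3]
width: 0.0558
gripper_force: 0.0
```

```bash
python3 - <<'E'
from meas import *
np.set_printoptions(precision=1,suppress=True)
print(toJ(status.get_state()['position']))
t=grab('top','pics/t4.png'); q=railJ(t); print(np.array([toJ(onz(t,p,.038)) for p in q]))
E
```

```text
[-76.1  83.8  28.2]
[[  2.5 232.3  38. ]
 [-35.1 -80.6  38. ]
 [-72.3 -80.2  38. ]
 [-71.2 202.2  38. ]]
```

>>> apply_moves(xyz=[[-0.03,0,0.013],[-0.03,0,0.014],[-0.012,0,0.006],[0,0,0]], rot=[[0,0,0],[0,0,0],[0,0,0],[0,0,0]], hand=[0.3,0.3,0.3,0.3])

```text
clock: 15.52
position: [0.4987, 0.1358, 0.0271]
ee_rot: [0.213, 0.067, 0.975, -0.014]
contact_force: [-0.4, 0.1, -0.2]
width: 0.0558
gripper_force: 0.0
```

>>> apply_moves(xyz=[[-0.006,0,0.003],[-0.006,0,0.003],[0,0,0]], rot=[[0,0,0],[0,0,0],[0,0,0]], hand=[0.3,0.3,0.3])

```text
clock: 15.9
position: [0.5027, 0.1352, 0.0267]
ee_rot: [0.213, 0.067, 0.975, -0.014]
contact_force: [-1.0, 0.6, -0.4]
width: 0.0559
gripper_force: 0.2
```

>>> apply_moves(xyz=[[-0.006,0,0.003],[-0.006,0,0.003],[0,0,0]], rot=[[0,0,0],[0,0,0],[0,0,0]], hand=[0.3,0.3,0.3])

```text
clock: 16.27
position: [0.5048, 0.1345, 0.0259]
ee_rot: [0.212, 0.066, 0.975, -0.014]
contact_force: [-6.5, 2.0, 3.7]
width: 0.0556
gripper_force: 3.4
```

>>> apply_moves(xyz=[[0.03,0,-0.014],[0.06,0,-0.028],[0,0,-0.12],[0,-0.1,-0.1],[0,-0.12,0],[0,-0.12,0],[0,-0.1,0],[0,-0.05,0]], rot=[[0,0,0],[0,0,0],[0,0,0],[0,0,0],[0,0,0],[0,0,0],[0,0,0],[0,0,0]], hand=[0.3,0.3,0.3,-1,-1,-1,-1,-1])

```text
clock: 17.27
position: [0.4301, -0.0048, 0.087]
ee_rot: [0.214, 0.068, 0.974, -0.014]
contact_force: [0.1, 0.7, -0.5]
width: 0.0004
gripper_force: 0.0
```

```bash
python3 - <<'E'
from meas import *
np.set_printoptions(precision=1,suppress=True)
print(toJ(status.get_state()['position']))
s=grab('side','pics/s5.png');t=grab('top','pics/t5.png'); q=railJ(t); print(np.array([toJ(onz(t,p,.038)) for p in q]))
plan(J(-25,-80,80),82.6,tilt=25)
E
```

```text
[-104.   -65.1   87. ]
[[-26.7 220.7  38. ]
 [ 10.4 -70.2  38. ]
 [-44.6 -33.4  38. ]
 [-44.9 196.5  38. ]]
2 rows rot [-0.002, -0.002, -0.005] 
 [[-0.115, -0.023, 0.066], [-0.115, -0.024, 0.066]]
```

>>> apply_moves(xyz=[[-0.115,-0.023,0.066],[-0.115,-0.024,0.066],[0.037,0,0.08],[0.037,0,0.08],[0,0,0]], rot=[[0,0,0],[0,0,0],[0,0,0],[0,0,0],[0,0,0]], hand=[-1,-1,-1,-1,-1])

```text
clock: 18.0
position: [0.505, -0.0268, 0.0244]
ee_rot: [0.211, 0.066, 0.975, -0.013]
contact_force: [-0.2, 0.9, 1.0]
width: 0.0003
gripper_force: 0.0
```

>>> apply_moves(xyz=[[0,0.03,0],[0,0.02,0],[0,0.01,0],[0,0,0]], rot=[[0,0,0],[0,0,0],[0,0,0],[0,0,0]], hand=[-1,-1,-1,-1])

```text
clock: 18.5
position: [0.5094, -0.0097, 0.0274]
ee_rot: [0.214, 0.066, 0.975, -0.014]
contact_force: [1.1, -0.5, -0.2]
width: -0.0002
gripper_force: 0.0
```

```bash
python3 - <<'E'
from meas import *
np.set_printoptions(precision=1,suppress=True)
print(toJ(status.get_state()['position']))
E
```

```text
[-24.8 -59.8  27.4]
```

>>> apply_moves(xyz=[[0,0.01,0],[0,0.01,0],[0,0.01,0],[0,0,0]], rot=[[0,0,0],[0,0,0],[0,0,0],[0,0,0]], hand=[-1,-1,-1,-1])

```text
clock: 19.0
position: [0.5101, -0.001, 0.0265]
ee_rot: [0.213, 0.066, 0.975, -0.014]
contact_force: [0.7, -0.2, 0.7]
width: 0.0002
gripper_force: 0.1
```

>>> apply_moves(xyz=[[0,0.007,0],[0,0.007,0],[0,0,0]], rot=[[0,0,0],[0,0,0],[0,0,0]], hand=[-1,-1,-1])

```text
clock: 19.38
position: [0.5107, 0.0032, 0.0265]
ee_rot: [0.213, 0.066, 0.975, -0.014]
contact_force: [0.7, 0.1, -0.1]
width: -0.0
gripper_force: 0.2
```

```bash
python3 - <<'E'
from meas import *
np.set_printoptions(precision=1,suppress=True)
print(toJ(status.get_state()['position']))
t=grab('top','pics/t6.png'); q=railJ(t); print(np.array([toJ(onz(t,p,.038)) for p in q]))
E
```

```text
[-25.2 -46.9  26.5]Traceback (most recent call last):
  File "<stdin>", line 4, in <module>
  File "meas.py", line 21, in railJ
    k=np.zeros_like(m); cv2.fillPoly(k,[poly],255); return quad(m&k)
                                                           ~~~~^^^^^
  File "meas.py", line 13, in quad
    k=(abs(r@n)<2)&(tt>.08)&(tt<.92); vx,vy,x,y=cv2.fitLine(P[k].astype(np.float32),cv2.DIST_HUBER,0,.01,.01).ravel()
                                                ~~~~~~~~~~~^^^^^^^^^^^^^^^^^^^^^^^^^^^^^^^^^^^^^^^^^^^^^^^^^^
cv2.error: OpenCV(4.12.0) /io/opencv/modules/imgproc/src/linefit.cpp:50: error: (-215:Assertion failed) count > 0 in function 'fitLine2D_wods'
```

>>> apply_moves(xyz=[[0,0.007,0],[0,0.007,0],[0,0,0]], rot=[[0,0,0],[0,0,0],[0,0,0]], hand=[-1,-1,-1])

```text
clock: 19.8
position: [0.5112, 0.0074, 0.0265]
ee_rot: [0.213, 0.066, 0.975, -0.014]
contact_force: [-0.1, -0.6, -0.3]
width: 0.0
gripper_force: 0.2
```

>>> apply_moves(xyz=[[0,0.007,0],[0,0.007,0],[0,0,0]], rot=[[0,0,0],[0,0,0],[0,0,0]], hand=[-1,-1,-1])

```text
clock: 20.18
position: [0.5118, 0.0115, 0.0265]
ee_rot: [0.213, 0.066, 0.975, -0.014]
contact_force: [-0.8, -1.1, 0.4]
width: 0.0
gripper_force: 0.2
```

```bash
python3 - <<'E'
from meas import *
np.set_printoptions(precision=1,suppress=True)
print(toJ(status.get_state()['position']))
t=grab('top','pics/t7.png'); h=cv2.cvtColor(t['pixels'],cv2.COLOR_RGB2HSV)
for x in (-36,-30,-24):
  print(x,[(y,*h[tuple(np.round(proj(t,J(x,y,38))).astype(int)[::-1])][:2].tolist()) for y in range(186,236,4)])
E
```

```text
[-25.2 -38.4  26.5]
-36 [(186, 18, 149), (190, 17, 152), (194, 18, 153), (198, 18, 149), (202, 18, 148), (206, 17, 151), (210, 17, 153), (214, 17, 151), (218, 17, 150), (222, 17, 150), (226, 17, 135), (230, 17, 122), (234, 16, 121)]
-30 [(186, 17, 153), (190, 17, 152), (194, 17, 150), (198, 17, 151), (202, 17, 149), (206, 17, 150), (210, 17, 150), (214, 17, 151), (218, 17, 151), (222, 18, 147), (226, 17, 146), (230, 17, 121), (234, 17, 91)]
-24 [(186, 18, 147), (190, 18, 146), (194, 18, 146), (198, 18, 146), (202, 18, 146), (206, 19, 146), (210, 19, 146), (214, 19, 146), (218, 19, 146), (222, 18, 147), (226, 17, 145), (230, 16, 114), (234, 18, 96)]
```

>>> apply_moves(xyz=[[0,0.005,0],[0,0.005,0],[0,0,0]], rot=[[0,0,0],[0,0,0],[0,0,0]], hand=[-1,-1,-1])

```text
clock: 20.6
position: [0.5121, 0.0144, 0.0265]
ee_rot: [0.213, 0.066, 0.975, -0.014]
contact_force: [-0.1, -1.0, -0.3]
width: 0.0003
gripper_force: 0.2
```

>>> apply_moves(xyz=[[0,0.005,0],[0,0.005,0],[0,0,0]], rot=[[0,0,0],[0,0,0],[0,0,0]], hand=[-1,-1,-1])

```text
clock: 20.98
position: [0.5126, 0.0174, 0.0265]
ee_rot: [0.213, 0.066, 0.975, -0.014]
contact_force: [0.6, -0.4, 0.1]
width: 0.0001
gripper_force: 0.3
```

```bash
python3 - <<'E'
from meas import *
s=grab('side','pics/s8.png'); t=grab('top','pics/t8.png')
a=cv2.resize(s['pixels'][145:235,255:355],None,fx=5,fy=5,interpolation=cv2.INTER_CUBIC)
b=cv2.resize(t['pixels'][155:235,205:325],None,fx=5,fy=5,interpolation=cv2.INTER_CUBIC)
c=np.zeros((850,600,3),np.uint8); c[:450,:500]=a; c[450:850]=b
cv2.imwrite('pics/v3.png',cv2.resize(c[:,:,::-1],None,fx=.7,fy=.7))
E
```

```text
(no output)
```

View pics/v3.png

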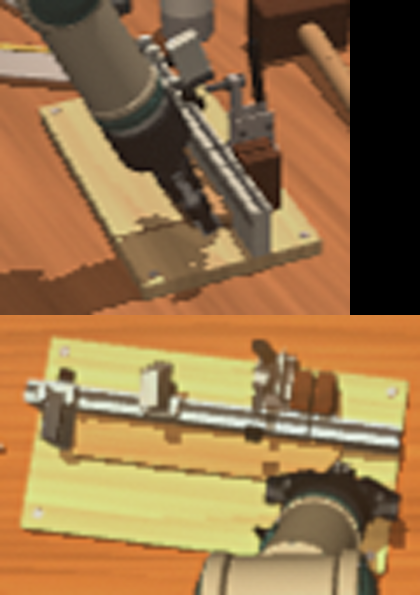

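The rail lies along the fence with its square end right beside the far flap (top crop column about 75). I'll keep nudging.

>>> apply_moves(xyz=[[0,0.005,0],[0,0.005,0],[0,0,0]], rot=[[0,0,0],[0,0,0],[0,0,0]], hand=[-1,-1,-1])

```text
clock: 21.45
position: [0.5125, 0.0192, 0.0264]
ee_rot: [0.212, 0.067, 0.975, -0.015]
contact_force: [-0.8, -10.3, 0.9]
width: -0.0001
gripper_force: 5.1
```

>>> apply_moves(xyz=[[0,0.005,0],[0,0.005,0],[0,0,0]], rot=[[0,0,0],[0,0,0],[0,0,0]], hand=[-1,-1,-1])

```text
clock: 21.82
position: [0.5124, 0.0204, 0.0263]
ee_rot: [0.211, 0.068, 0.975, -0.015]
contact_force: [-3.7, -26.0, 2.7]
width: -0.0004
gripper_force: 11.6
```

>>> apply_moves(xyz=[[0,-0.03,0],[0,-0.04,0],[-0.06,0,-0.13],[-0.06,0,-0.13],[-0.06,0,-0.13],[-0.06,0,-0.13],[0,0,0]], rot=[[0,0,0],[0,0,0],[0,0,0],[0,0,0],[0,0,0],[0,0,0],[0,0,0]], hand=[-1,-1,-1,-1,-1,-1,-1])

```text
clock: 22.7
position: [0.5138, 0.0019, 0.2031]
ee_rot: [0.218, 0.066, 0.974, -0.014]
contact_force: [0.5, -0.3, 0.4]
width: 0.0002
gripper_force: 0.0
```

```bash
python3 - <<'E'
from meas import *
np.set_printoptions(precision=1,suppress=True)
st=status.get_state();print(toJ(st['position']))
t=grab('top','pics/t9.png');s=grab('side','pics/s9.png')
h=cv2.cvtColor(t['pixels'],cv2.COLOR_RGB2HSV)
# front edge of rail top (z=38) at several y: bed hue vs rail hue; subpixel by sampling saturation along jig x
for y in (-15,0,60,90,120,150,180,205):
    xs=np.arange(-60,-20,.5); v=[cv2.remap(h[...,1].astype(np.float32),*[np.float32([[c]]) for c in proj(t,J(x,y,38))],cv2.INTER_LINEAR)[0,0] for x in xs]
    v=np.array(v); g=np.gradient(cv2.GaussianBlur(v.reshape(-1,1),(1,9),0).ravel()); print(y,xs[np.argmax(abs(g))],v[0],v[-1])
r=rot(st['ee_rot']); p=st['position']
for w in [(15,41,220),(36,41,168)]:
    q=J(*w); print(w,np.round(r.inv().apply(q-p)/.3,3).tolist()); p=q
E
```

```text
[-21.9 -47.7 203.1]
-15 -22.0 98.93945 74.38672
0 -22.5 97.609375 63.6875
60 -44.0 112.453125 148.70508
90 -44.0 113.08008 149.16895
120 -45.0 114.46484 148.3125
150 -45.0 114.3125 147.75
180 -45.0 114.51953 146.5625
205 -45.0 114.89258 143.97461
(15, 41, 220) [-0.133, 0.297, 0.001]
(36, 41, 168) [0.011, 0.0, 0.187]
```

```bash
python3 - <<'E'
from meas import *
t=load('pics/t9.pkl'); h=cv2.cvtColor(t['pixels'],cv2.COLOR_RGB2HSV); g8=t['pixels'].astype(np.float32)
def prof(y,z,a,b,ch):
    xs=np.arange(a,b,.5); c=np.array([proj(t,J(x,y,z)) for x in xs],np.float32)
    return xs,cv2.remap(ch,c[None,:,0],c[None,:,1],cv2.INTER_LINEAR).ravel()
S=h[...,1].astype(np.float32)
for y in (60,90,120,150,180,205):
    xs,v=prof(y,18,-130,-100,S); e1=xs[np.argmax(abs(np.gradient(cv2.GaussianBlur(v[:,None],(1,9),0).ravel())))]
    xs,v=prof(y,38,-14,10,S); e2=v[::4].astype(int).tolist()
    xs,w=prof(y,38,-14,10,g8[...,0].copy()); 
    print(y,'bed edge',e1,'sat',e2,'red',w[::4].astype(int).tolist())
E
```

```text
60 bed edge -128.5 sat [145, 143, 143, 143, 142, 139, 128, 128, 138, 132, 120, 59] red [218, 220, 204, 182, 131, 87, 68, 58, 58, 61, 66, 112]
90 bed edge -127.0 sat [144, 141, 139, 138, 147, 156, 161, 145, 120, 73, 34, 21] red [217, 219, 219, 215, 188, 163, 142, 117, 89, 108, 139, 189]
120 bed edge -114.5 sat [143, 141, 138, 139, 149, 157, 162, 144, 119, 71, 40, 24] red [219, 220, 221, 212, 182, 162, 145, 117, 93, 108, 141, 199]
150 bed edge -115.0 sat [141, 140, 139, 143, 151, 156, 159, 140, 121, 102, 87, 72] red [217, 218, 219, 204, 178, 160, 145, 118, 98, 90, 103, 132]
180 bed edge -115.0 sat [142, 142, 142, 142, 143, 150, 154, 146, 120, 79, 46, 18] red [217, 217, 219, 219, 217, 189, 158, 122, 101, 96, 149, 210]
205 bed edge -115.0 sat [143, 145, 145, 148, 154, 158, 159, 147, 123, 80, 46, 21] red [217, 218, 218, 204, 178, 162, 148, 118, 101, 105, 147, 204]
```

```bash
python3 - <<'E'
from meas import *
t=load('pics/t9.pkl'); h=cv2.cvtColor(t['pixels'],cv2.COLOR_RGB2HSV)
for y in (60,120,180,205):
    xs=np.arange(-54,-30,1.); c=np.array([proj(t,J(x,y,38)) for x in xs],np.float32)
    for k,ch in (('R',t['pixels'][...,0]),('S',h[...,1])): print(y,k,cv2.remap(ch.astype(np.float32),c[None,:,0],c[None,:,1],cv2.INTER_LINEAR).ravel().astype(int).tolist())
t=load('pics/t0.pkl') if 0 else load('pics/top0.pkl'); h=cv2.cvtColor(t['pixels'],cv2.COLOR_RGB2HSV)
xs=np.arange(-20,4,2.); c=np.array([proj(t,J(x,180,18)) for x in xs],np.float32); print('bed shadow S',cv2.remap(h[...,1].astype(np.float32),c[None,:,0],c[None,:,1],cv2.INTER_LINEAR).ravel().astype(int).tolist())
E
```

```text
60 R [217, 217, 217, 218, 219, 220, 219, 219, 218, 203, 177, 155, 141, 161, 179, 197, 205, 210, 215, 219, 218, 218, 217, 217]
60 S [110, 109, 109, 108, 107, 106, 106, 106, 105, 110, 119, 127, 134, 136, 139, 141, 142, 142, 142, 143, 143, 144, 145, 146]
120 R [217, 218, 218, 219, 220, 220, 219, 218, 206, 187, 168, 150, 166, 181, 199, 207, 212, 216, 219, 219, 218, 217, 217, 217]
120 S [110, 109, 108, 107, 106, 106, 107, 107, 112, 119, 126, 133, 135, 137, 139, 141, 142, 143, 144, 144, 144, 144, 145, 145]
180 R [218, 218, 218, 218, 219, 219, 219, 213, 196, 179, 159, 157, 158, 160, 168, 182, 198, 212, 214, 215, 217, 218, 218, 218]
180 S [110, 109, 108, 107, 107, 108, 109, 112, 119, 125, 133, 138, 144, 149, 151, 149, 147, 145, 147, 149, 151, 152, 153, 153]
205 R [218, 218, 218, 218, 219, 219, 219, 216, 197, 178, 159, 155, 163, 173, 183, 195, 204, 215, 217, 218, 218, 218, 218, 217]
205 S [107, 107, 107, 107, 107, 109, 110, 112, 118, 124, 131, 136, 140, 144, 147, 147, 147, 147, 148, 149, 150, 151, 151, 151]
bed shadow S [116, 117, 119, 119, 118, 117, 124, 135, 142, 145, 132, 121]
```

The dark front face runs from -44 to -40, so the rail's top edge is at about -40 mm and it sits against the fence. Now the clamp.

>>> apply_moves(xyz=[[-0.04,0,-0.08],[-0.031,0.075,0.02],[-0.031,0.075,0.02],[-0.031,0.075,0.02],[0,0.072,0.021],[0,0,0]], rot=[[0,0,0],[0,0,0],[0,0,0],[0,0,0],[0,0,0],[0,0,0]], hand=[-1,-1,-1,-1,-1,-1])

```text
clock: 23.55
position: [0.5578, 0.0866, 0.2118]
ee_rot: [0.21, 0.065, 0.975, -0.014]
contact_force: [0.4, -0.4, -0.2]
width: 0.0001
gripper_force: 0.0
```

```bash
python3 - <<'E'
from meas import *
np.set_printoptions(precision=1,suppress=True)
st=status.get_state(); p=st['position']; print(toJ(p)); r=rot(st['ee_rot'])
W=[(30,41,169)]
for a in np.radians([0,10,20,30,40,50,60,70,80,88,96]):
    h=np.array([np.sin(a),np.cos(a)]); n=np.array([-h[1],h[0]]); c=np.array([66,89])+85*h+17*n+[4.6,-10]; W.append((c[0],41,c[1]))
for w in W:
    q=J(*w); print(np.round(w),np.round(r.inv().apply(q-p)/.3,3).tolist()); p=q
s=grab('side','pics/s10.png'); t=grab('top','pics/t10.png')
a=cv2.resize(s['pixels'][100:225,270:370],None,fx=4.8,fy=4.8,interpolation=cv2.INTER_CUBIC)
b=cv2.resize(t['pixels'][130:220,225:330],None,fx=3,fy=3,interpolation=cv2.INTER_CUBIC)
c=np.zeros((600,800,3),np.uint8); c[:,:480]=a; c[:270,485:800]=b
cv2.imwrite('pics/v4.png',c[:,:,::-1])
E
```

```text
[ 10.8  41.9 211.8]
[ 30  41 169] [0.001, -0.003, 0.156]
[ 54.  41. 164.] [-0.065, 0.0, 0.048]
[ 69.  41. 166.] [-0.048, 0.0, 0.016]
[ 84.  41. 165.] [-0.044, 0.0, 0.024]
[ 98.  41. 161.] [-0.04, 0.0, 0.031]
[112.  41. 155.] [-0.034, 0.0, 0.037]
[125.  41. 147.] [-0.027, 0.0, 0.043]
[136.  41. 136.] [-0.019, 0.0, 0.047]
[145.  41. 124.] [-0.01, 0.0, 0.049]
[151.  41. 111.] [-0.002, 0.0, 0.05]
[155.  41.  99.] [0.005, 0.0, 0.04]
[157.  41.  87.] [0.01, 0.0, 0.039]
```

View pics/v4.png

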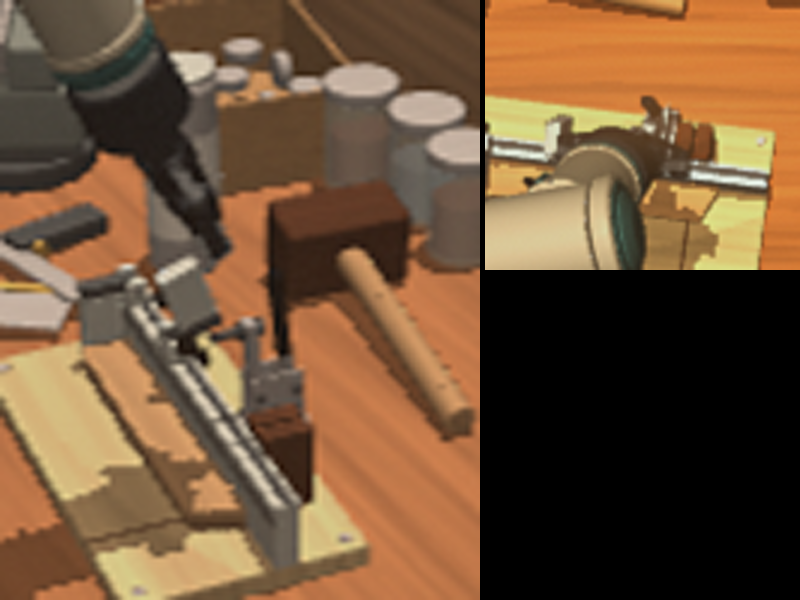

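The fingertip (side crop 222,250) is in front of and above the black handle (280,205–350), and the arm's post sits below it. Now I'll swing the handle along the arc.

>>> apply_moves(xyz=[[0,-0.003,0.08],[0,0,0.076],[-0.032,0,0.022],[-0.033,0,0.024],[-0.048,0,0.016],[-0.044,0,0.024],[0,0,0]], rot=[[0,0,0],[0,0,0],[0,0,0],[0,0,0],[0,0,0],[0,0,0],[0,0,0]], hand=[-1,-1,-1,-1,-1,-1,-1])

```text
clock: 24.52
position: [0.6332, 0.0745, 0.1691]
ee_rot: [0.214, 0.067, 0.974, -0.014]
contact_force: [-1.1, -0.3, -1.1]
width: 0.0002
gripper_force: 0.0
```

```bash
python3 - <<'E'
from meas import *
np.set_printoptions(precision=1,suppress=True)
st=status.get_state(); print(toJ(st['position']))
s=grab('side','pics/s11.png')
a=cv2.resize(s['pixels'][120:220,280:370],None,fx=5,fy=5,interpolation=cv2.INTER_CUBIC)
cv2.imwrite('pics/v5.png',a[:,:,::-1])
E
```

```text
[ 87.1  39.7 169.1]
```

View pics/v5.png

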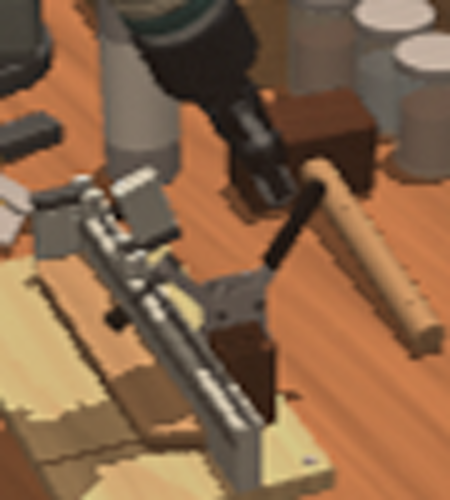

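The handle (300,220) is tilting over and the foot (118,318) is coming down, so the push works. I'll carry on along the arc.

>>> apply_moves(xyz=[[-0.04,0.002,0.037],[-0.034,0.002,0.039],[-0.027,0,0.043],[-0.019,0,0.047],[-0.01,0,0.049],[-0.002,0,0.05],[0,0,0]], rot=[[0,0,0],[0,0,0],[0,0,0],[0,0,0],[0,0,0],[0,0,0],[0,0,0]], hand=[-1,-1,-1,-1,-1,-1,-1])

```text
clock: 25.45
position: [0.6993, 0.0665, 0.1106]
ee_rot: [0.211, 0.067, 0.975, -0.014]
contact_force: [-0.1, 0.4, 0.6]
width: 0.0005
gripper_force: 0.0
```

>>> apply_moves(xyz=[[0.005,0,0.03],[0.01,0,0.025],[0,0,0]], rot=[[0,0,0],[0,0,0],[0,0,0]], hand=[-1,-1,-1])

```text
clock: 25.82
position: [0.7036, 0.0664, 0.1006]
ee_rot: [0.216, 0.066, 0.974, -0.014]
contact_force: [-10.4, 0.1, 20.3]
width: 0.0001
gripper_force: 10.4
```

```bash
python3 - <<'E'
from meas import *
np.set_printoptions(precision=1,suppress=True)
st=status.get_state(); print(toJ(st['position']))
E
```

```text
[157.9  40.7 100.6]
```

>>> apply_moves(xyz=[[0.008,0,0.01],[0.008,0,0.01],[0,0,0]], rot=[[0,0,0],[0,0,0],[0,0,0]], hand=[-1,-1,-1])

```text
clock: 26.2
position: [0.7037, 0.0665, 0.1]
ee_rot: [0.221, 0.066, 0.973, -0.014]
contact_force: [-25.6, -0.7, 49.2]
width: -0.0002
gripper_force: 24.3
```

>>> apply_moves(xyz=[[0.006,0,0.01],[0.006,0,0.01],[0,0,0]], rot=[[0,0,0],[0,0,0],[0,0,0]], hand=[-1,-1,-1])

```text
clock: 26.58
position: [0.704, 0.0666, 0.0995]
ee_rot: [0.224, 0.066, 0.972, -0.014]
contact_force: [-44.2, -1.9, 78.3]
width: -0.0003
gripper_force: 39.1
```

>>> apply_moves(xyz=[[-0.014,0,-0.03],[-0.02,0,-0.05],[-0.05,0,-0.12],[-0.05,0,-0.12],[0.08,0,-0.12],[0.12,0,-0.1],[0,0,0]], rot=[[0,0,0],[0,0,0],[0,0,0],[0,0,0],[0,0,0],[0,0,0],[0,0,0]], hand=[-1,-1,-1,-1,-1,-1,-1])

```text
clock: 27.45
position: [0.6126, 0.0786, 0.2205]
ee_rot: [0.212, 0.066, 0.975, -0.014]
contact_force: [-0.1, 0.7, 0.1]
width: -0.0001
gripper_force: 0.0
```

```bash
python3 - <<'E'
from meas import *
np.set_printoptions(precision=1,suppress=True)
st=status.get_state(); print(toJ(st['position']))
s=grab('side','pics/s12.png');t=grab('top','pics/t12.png')
g=lambda im:im['pixels'].max(2).astype(np.float32)
for nm,im in (('side',s),('top',t)):
  for a in (1.2,1.3,1.4,1.5,1.58,1.66,1.75,1.85):
    L=[proj(im,J(66+r*np.sin(a),41,89+r*np.cos(a))) for r in range(40,104,6)]
    c=np.array(L,np.float32); v=cv2.remap(g(im),c[None,:,0],c[None,:,1],cv2.INTER_LINEAR).ravel().astype(int)
    print(nm,a,v.tolist(), np.round(L[5]))
E
```

```text
[ 66.2  41.1 220.5]
side 1.2 [122, 176, 169, 180, 159, 110, 114, 113, 164, 195, 195] [347. 170.]
side 1.3 [66, 80, 101, 133, 160, 107, 112, 96, 152, 189, 201] [347. 171.]
side 1.4 [41, 41, 48, 55, 61, 58, 64, 68, 95, 152, 204] [348. 173.]
side 1.5 [33, 37, 36, 36, 38, 39, 39, 41, 41, 39, 125] [348. 174.]
side 1.58 [53, 38, 64, 54, 47, 59, 50, 42, 50, 42, 103] [348. 176.]
side 1.66 [132, 150, 139, 159, 176, 155, 154, 114, 107, 93, 124] [348. 177.]
side 1.75 [177, 196, 195, 190, 190, 183, 174, 159, 103, 107, 101] [348. 178.]
side 1.85 [188, 196, 199, 197, 190, 189, 187, 177, 171, 150, 104] [347. 180.]
top 1.2 [84, 82, 75, 70, 70, 67, 69, 62, 61, 75, 167] [285. 146.]
top 1.3 [84, 81, 76, 71, 69, 65, 60, 58, 59, 63, 138] [285. 145.]
top 1.4 [84, 82, 77, 73, 69, 64, 61, 58, 57, 50, 131] [285. 146.]
top 1.5 [85, 83, 78, 74, 70, 66, 62, 59, 56, 50, 143] [285. 146.]
top 1.58 [85, 83, 79, 76, 71, 67, 63, 61, 57, 52, 91] [286. 146.]
top 1.66 [86, 84, 80, 78, 73, 68, 64, 63, 61, 55, 58] [286. 147.]
top 1.75 [87, 85, 82, 79, 76, 71, 70, 67, 62, 60, 62] [286. 148.]
top 1.85 [88, 87, 86, 84, 78, 75, 79, 80, 67, 72, 86] [286. 149.]
```

```bash
python3 - <<'E'
from h import *
plan(J(-85,70,220),82.6,tilt=25,vmax=.05)
st=status.get_state(); print(np.round(rot(st['ee_rot']).inv().apply([0,0,-.18])/.3,3))
E
```

```text
4 rows rot [-0.0, -0.001, -0.002] 
 [[0.117, 0.023, -0.053], [0.117, 0.023, -0.054], [0.117, 0.024, -0.054], [0.117, 0.024, -0.054]]
[ 0.25  -0.001  0.545]
```

>>> apply_moves(xyz=[[0.117,0.023,-0.053],[0.117,0.023,-0.054],[0.117,0.024,-0.054],[0.117,0.024,-0.054],[0.063,0,0.136],[0.063,0,0.136],[0.063,0,0.136],[0,0,0]], rot=[[0,0,0],[0,0,0],[0,0,0],[0,0,0],[0,0,0],[0,0,0],[0,0,0],[0,0,0]], hand=[-1,-1,-1,-1,-1,-1,-1,-1])

```text
clock: 28.55
position: [0.4635, 0.1264, 0.0815]
ee_rot: [0.209, 0.066, 0.976, -0.016]
contact_force: [0.6, -0.0, 0.1]
width: 0.0002
gripper_force: 0.0
```

>>> apply_moves(xyz=[[0.042,0,0.09],[0.014,0,0.03],[0.005,0,0.01],[0,0,0],[0,0,0]], rot=[[0,0,0],[0,0,0],[0,0,0],[0,0,0],[0,0,0]], hand=[-1,-1,-1,-1,-1])

```text
clock: 29.18
position: [0.4663, 0.1275, 0.0437]
ee_rot: [0.214, 0.067, 0.974, -0.014]
contact_force: [0.3, -0.4, -0.1]
width: -0.0002
gripper_force: 0.0
```

>>> apply_moves(xyz=[[0.0065,0,0.0135],[0.0065,0,0.0135],[0.0065,0,0.0135],[0,0,0]], rot=[[0,0,0],[0,0,0],[0,0,0],[0,0,0]], hand=[-1,-1,-1,-1])

```text
clock: 29.68
position: [0.4648, 0.1273, 0.0288]
ee_rot: [0.213, 0.066, 0.975, -0.014]
contact_force: [-0.1, -0.6, -0.2]
width: -0.0
gripper_force: 0.0
```

>>> apply_moves(xyz=[[0.0045,0,0.009],[0.0045,0,0.009],[0,0,0]], rot=[[0,0,0],[0,0,0],[0,0,0]], hand=[-1,-1,-1])

```text
clock: 30.05
position: [0.4647, 0.1273, 0.0228]
ee_rot: [0.213, 0.066, 0.975, -0.014]
contact_force: [0.2, -0.7, 0.0]
width: -0.0001
gripper_force: 0.0
```

>>> apply_moves(xyz=[[0.003,0,0.006],[0,0,0]], rot=[[0,0,0],[0,0,0]], hand=[-1,-1])

```text
clock: 30.3
position: [0.465, 0.1274, 0.0212]
ee_rot: [0.213, 0.066, 0.975, -0.014]
contact_force: [-1.8, 0.3, 2.2]
width: -0.0001
gripper_force: 1.3
```

>>> apply_moves(xyz=[[-0.01,0,-0.03],[-0.02,0,-0.1],[0.08,0,-0.15],[0.15,0,-0.12],[0.15,0,-0.12],[0,0,0]], rot=[[0,0,0],[0,0,0],[0,0,0],[0,0,0],[0,0,0],[0,0,0]], hand=[-1,-1,-1,-1,-1,-1])

```text
clock: 31.05
position: [0.302, 0.1489, 0.119]
ee_rot: [0.213, 0.065, 0.975, -0.014]
contact_force: [0.5, 0.6, 0.3]
width: -0.0002
gripper_force: 0.0
```

```bash
python3 - <<'E'
from meas import *
np.set_printoptions(precision=1,suppress=True)
print(toJ(status.get_state()['position']))
t=grab('top','pics/t13.png'); t9=load('pics/t9.pkl'); s=grab('side','pics/s13.png')
def P(im,pts,ch=0):
    c=np.array([proj(im,J(*p)) for p in pts],np.float32); return cv2.remap(im['pixels'][...,ch].astype(np.float32),c[None,:,0],c[None,:,1],cv2.INTER_LINEAR).ravel().astype(int).tolist()
for y in (-15,5,70,120,180,205):
    for n,im in (('t9',t9),('now',t)): print(y,n,P(im,[(x,y,38) for x in range(-50,-33)]))
for x in (-30,-20,-12):
    for n,im in (('t9',t9),('now',t)): print('end',x,n,P(im,[(x,y,38) for y in range(212,236,2)],2))
for n,im in (('s',s),):print('skew x=-20 side',P(im,[(-20,y,38) for y in range(-50,0,3)]))
# stops/other things: image difference at start vs now outside jig
for n,f in (('top','pics/top0.pkl'),):
    d=cv2.absdiff(load(f)['pixels'],t['pixels']).max(2); d=cv2.morphologyEx((d>50).astype(np.uint8),cv2.MORPH_OPEN,np.ones((3,3))); k,l,st,c=cv2.connectedComponentsWithStats(d); print([tuple(x) for x in st[1:] if x[4]>25])
E
```

```text
[-250.9   70.7  119. ]
-15 t9 [127, 127, 127, 127, 128, 128, 128, 128, 127, 127, 127, 128, 128, 128, 128, 128, 127]
-15 now [220, 220, 219, 219, 214, 202, 189, 178, 172, 167, 161, 161, 168, 173, 178, 184, 194]
5 t9 [128, 128, 128, 128, 128, 128, 128, 128, 128, 128, 127, 126, 126, 125, 124, 124, 125]
5 now [222, 222, 212, 199, 187, 171, 153, 136, 123, 147, 171, 198, 209, 213, 218, 221, 220]
70 t9 [218, 218, 218, 218, 199, 181, 160, 156, 164, 174, 183, 193, 203, 212, 216, 217, 217]
70 now [220, 220, 220, 220, 201, 183, 162, 158, 166, 176, 185, 194, 204, 213, 216, 217, 218]
120 t9 [220, 220, 219, 218, 206, 187, 168, 150, 166, 181, 199, 207, 212, 216, 219, 219, 218]
120 now [221, 221, 220, 220, 208, 189, 171, 153, 168, 183, 200, 209, 213, 218, 221, 220, 219]
180 t9 [219, 219, 219, 213, 196, 179, 159, 157, 158, 160, 168, 182, 198, 212, 214, 215, 217]
180 now [220, 220, 221, 215, 198, 180, 159, 158, 159, 161, 169, 183, 199, 212, 214, 216, 218]
205 t9 [219, 219, 219, 216, 197, 178, 159, 155, 163, 173, 183, 195, 204, 215, 217, 218, 218]
205 now [220, 220, 220, 217, 198, 179, 159, 156, 164, 1
[... 1425 characters left out ...]
t32(14), np.int32(10), np.int32(98)), (np.int32(314), np.int32(337), np.int32(9), np.int32(9), np.int32(50)), (np.int32(54), np.int32(346), np.int32(22), np.int32(17), np.int32(213)), (np.int32(58), np.int32(353), np.int32(150), np.int32(47), np.int32(3116)), (np.int32(328), np.int32(352), np.int32(12), np.int32(22), np.int32(151)), (np.int32(266), np.int32(356), np.int32(7), np.int32(7), np.int32(36)), (np.int32(276), np.int32(356), np.int32(9), np.int32(10), np.int32(67)), (np.int32(264), np.int32(366), np.int32(13), np.int32(10), np.int32(75)), (np.int32(69), np.int32(368), np.int32(10), np.int32(6), np.int32(42)), (np.int32(270), np.int32(381), np.int32(38), np.int32(19), np.int32(348))]
```

```bash
python3 -c "
from rig import job; print(job.sign_off())"
```

```text
the job is handed in; nothing more can be done
None
```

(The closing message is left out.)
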